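# Set out the desk for the spot tests

## Robot

A 7-joint arm with a two-finger parallel gripper is mounted at the origin on the work surface. World frame = base frame: x ahead of the robot, y to its left, z up, the work surface at z = 0. Lengths are in m, angles in rad, forces in N, time in s.
With the tool pointing down it reaches from about 0.4 to 0.85 m from the base axis. Payload 10.4 kg.
Tool frame: the origin (TCP) lies at the very end of the fingers, on their centre line; the grasp point (between the pads) lies 19 mm behind it; z points along the fingers, y is the line along which they close (so a half turn about z gives the same grasp; the last joint's range is limited). The gripper opens to 87 mm and grips with 3 to 60 N. Pads are 19 mm wide; open, the fingers measure 117 mm over their backs; the gripper's body (75 mm by 190 mm) begins 51 mm behind the grasp point.
Start: joints at [1.164, 0.332, -0.065, 1.46, 0.022, 1.35, -0.088], TCP at [0.234, -0.58, 0.186] pointing down, gripper open.
Joint ranges: [-2.6, 2.6], [-0.5, 2.12], [-1.47, 1.34], [0.16, 2.42], [-1.27, 4.41], [0.06, 2.06], [-2.6, 2.6]. Speed limits (rad/s): [2.22, 2.22, 2.79, 2.79, 3.14, 3.14, 3.14].

## Interface

Orientations are given as a unit quaternion [x, y, z, w].
In Python, from bench import * gives the robot as it stands.
- The arm moves only by the tool step_arm, never from a script. Its arguments are lists of equal length, an entry for each row: "delta_pos": the shift along the world's x, y, z in units of 25 mm (1.0 is 25 mm), a list of three; "turn": the turn about the world's z in units of 0.12 rad (1.0 is 0.12 rad). In form: {"delta_pos": [[tx, ty, tz], ...], "turn": [turn, ...]}. A call has 1 to 12 rows; each row shifts and turns the commanded pose from where the row before left it; what a row does not reach is not made up. A row lasts 1/10 s, in which the tool goes at most 50 mm and 8.59 degrees, less where a joint would pass 70% of its speed; a pose out of reach is approached as far as the arm can. A call with a number of a shift or a turn outside -1 to 1 is refused whole. A call with a gripper value outside its range is refused whole. "grip" is the closure, from 0 (fully open) to 1 (shut), set as the call begins (left out, the last holds). The fingers move at their own pace and stop on an object; "newtons" is the grip in N (left out, the last holds). Time passes only in rows, so rows that do not move let the fingers close. It gives the time, the measured TCP pose, the force, the opening and the grip force at its end, in the units of the state.
- read_state(): the state, without advancing time (a new reading comes with each control period).
- camera(name): name is "scene" or "top" or "wrist"; returns a dict with "image" (420x560x3 uint8, red, green, blue), "z_map" (420x560 float32, m along the optical axis (not along the pixel's ray), 0 where there is no reading), "mtx" (3x3 intrinsics, pixels), "view" (4x4, takes a point from world to camera coordinates). Camera axes: x right, y up, looking along -z (the intrinsics and any distortion apply to the point x, -y, -z); pixel columns grow to the right and rows downward; lengths in m; the calibration is good to about 2 mm. The wrist camera is an equidistant fisheye: a pixel r from the principal point sees the ray r / f radians off the axis. A picture is of the moment at which its call begins.
- close_job(): hands the job in; it is judged then, once.
The state is a dict: "time": time; "joint_positions": joint angles; "joint_vel": joint speeds; "joint_torque": joint torques, N m; "ee_pos": TCP position; "eef_rot": TCP orientation; "ft_force": force on the tool from outside, world axes, zero at the start; "torque": the same for the moment, N m; "width": finger opening in m; "grip_force": force on a finger pad.
Only numpy, scipy, OpenCV 4.12 (cv2) and the standard library are available. Lean on these libraries where they do the work, as an engineer would, in place of code of your own. Each camera call takes 0.05 s, during which the arm holds its last target. There are 200 camera calls.

## Task

Get this school desk ready for the spot tests: stand each amber dropper bottle upright inside the drip dish of its own colour, setting the glass down gently and not dropping or tipping it, and slide the white spotting tile, wells first, under the low viewing lamp until it meets the housing at the back and only its grip sticks out. Leave the beaker and the white-capped jar standing where they are, and let go of everything.

Things in the scene. Friction and masses are not known exactly. Their poses are not given: they have to be found in the camera images.
- bottle_red: Small amber glass dropper bottle with red cap, rubber bulb and label bands. Upright at the start. Glass body a 33 mm round cylinder from the base to 46 mm up, shoulder to 54 mm, red cap 23 mm across from 54 to 66 mm, bulb 17 mm across to 90 mm high. About 60 g (40 to 85 g). Origin: centre of its base, z up. Belongs in the red dish.
- bottle_blue: Small amber glass dropper bottle with blue cap, rubber bulb and label bands. Upright at the start. Glass body a 33 mm round cylinder from the base to 46 mm up, shoulder to 54 mm, blue cap 23 mm across from 54 to 66 mm, bulb 17 mm across to 90 mm high. About 60 g (40 to 85 g). Origin: centre of its base, z up. Belongs in the blue dish.
- bottle_green: Small amber glass dropper bottle with green cap, rubber bulb and label bands. Upright at the start. Glass body a 33 mm round cylinder from the base to 46 mm up, shoulder to 54 mm, green cap 23 mm across from 54 to 66 mm, bulb 17 mm across to 90 mm high. About 60 g (40 to 85 g). Origin: centre of its base, z up. Belongs in the green dish.
- dish_red: Round red plastic drip dish, fixed to the desk by its non-slip foot. 74 mm across outside, flat floor 3 mm above the desk and 64 mm across, low rim 9 mm high. Origin: centre of its underside at desk level, z up.
- dish_blue: Round blue plastic drip dish, fixed to the desk by its non-slip foot. 74 mm across outside, flat floor 3 mm above the desk and 64 mm across, low rim 9 mm high. Origin: centre of its underside at desk level, z up.
- dish_green: Round green plastic drip dish, fixed to the desk by its non-slip foot. 74 mm across outside, flat floor 3 mm above the desk and 64 mm across, low rim 9 mm high. Origin: centre of its underside at desk level, z up.
- tile: White spotting tile lying loose on the desk, 140 mm long, 160 g. Origin: centre of the well plate's underside, z up, x lengthwise. Well plate (6 wells): x = -38 to 38 mm, 60 mm wide, 14 mm high. Solid grip with three grey bars: x = -102 to -38 mm, 28 mm wide in y, 18 mm high; it points roughly at the robot at the start. Take it at about x = -74 mm, so the fingers stay clear of the lamp.
- lamp: Low fixed LED lamp: white panel on two side cheeks, x = -38 to 38 mm, top 38 mm high, over a tunnel 80 mm wide (y) and 26 mm high, open at the front (-x). A grey battery housing (to x = 70 mm, 96 mm wide, 45 mm high) closes it at x = 38 mm. Origin: centre of the tunnel at desk level, z up. With the tile fully home both origins coincide, x axes parallel, only the grip out in front.
- beaker: Small clear glass beaker, 52 mm across, 70 mm high, empty. Origin: centre of its base. Stays where it is.
- stock: Stocky amber glass jar with a white screw cap and paper label, 48 mm across, 88 mm high. Origin: centre of its base. Stays where it is.
Not all that is in view belongs to the job. Of the things that look like the dish_green, take the one that is farthest to the robot's left at the start. What is shaped like the bottle_green but yellow is not meant.

How it is judged:
At the end, for the whole second after the job is handed in: Each bottle stands upright (5 deg) on the floor of its own colour's dish, within 15 mm of its centre; the tile lies flat under the lamp, grip out, its end within 10 mm of the housing, within 12 mm and 8 deg of the tunnel's line; beaker and jar within 20 mm of their start; all at rest (horizontal distance between bottle_red and dish_red below 0.015 m and z of bottle_red in the frame of dish_red between 0.001 and 0.006 m and angle between each of bottle_red, bottle_blue, bottle_green's own z axis and vertical below 0.08 rad and linear speed of each of bottle_red, bottle_blue, bottle_green, tile below 0.02 m/s and angular speed of each of bottle_red, bottle_blue, bottle_green, tile below 0.2 rad/s and horizontal distance between bottle_blue and dish_blue below 0.015 m and z of bottle_blue in the frame of dish_blue between 0.001 and 0.006 m and horizontal distance between bottle_green and dish_green below 0.015 m and z of bottle_green in the frame of dish_green between 0.001 and 0.006 m and x of tile in the frame of lamp between -0.01 and 0.006 m and y of tile in the frame of lamp between -0.012 and 0.012 m and height (world z) of tile below 0.004 m and angle between the x axis of tile and the x axis of lamp, either way round below 0.15 rad and angle between tile's own z axis and vertical below 0.05 rad and distance of each of beaker, stock from where it was at the start of the episode below 0.02 m); the robot touches nothing.
It fails at once if the beaker is shoved away (more than 20 mm) or knocked over (distance of beaker from where it was at the start of the episode above 0.02 m or angle between beaker's own z axis and vertical above 0.4 rad).
It fails at once if the white-capped jar is shoved away (more than 20 mm) or knocked over (distance of stock from where it was at the start of the episode above 0.02 m or angle between stock's own z axis and vertical above 0.4 rad).
It fails at once if a bottle is tipped over (more than 35 degrees) (angle between any of bottle_red, bottle_blue, bottle_green's own z axis and vertical above 0.61 rad).
It fails at once if a bottle is dropped from more than about 20 mm ((height (world z) of bottle_red above 0.013 m and linear speed of bottle_red above 0.45 m/s and contact force between bottle_red and anything else below 0.02 N) or (height (world z) of bottle_blue above 0.013 m and linear speed of bottle_blue above 0.45 m/s and contact force between bottle_blue and anything else below 0.02 N) or (height (world z) of bottle_green above 0.013 m and linear speed of bottle_green above 0.45 m/s and contact force between bottle_green and anything else below 0.02 N)).
It also fails if it takes over 106 s, if anything falls off the work surface, if the arm or the gripper's body presses on something with over 40 N, if the wrist force passes 120 N, or if a joint passes its speed limit or range.

## Working session

There is one attempt and no reset: what is moved stays moved. The work goes in short steps, Python scripts to look and compute and a tool call to move; the robot and the scene stay as the last step left them, time stands still between calls to the robot, and variables do not carry over. Pictures are saved under pics/ and viewed, at most 14 in all, crops included, and the job is handed in when it is done.

Besides the shell and the picture viewer there is one more tool, called after "Emit:" as a command line: name --pt "numbers of a row" for each row, then --argument value for the rest. step_arm: Moves the arm, as the interface text tells. Shifts and turns lie within -1 to 1; 1 stands for 25 mm of shift or 0.12 rad of turn. Its arguments: {"type":"object","properties":{"delta_pos":{"type":"array"},"turn":{"type":"array"},"grip":{"type":"number"},"newtons":{"type":"number"}},"required":["delta_pos","turn"]}

```bash
mkdir -p pics
cat > h.py <<'E'
from bench import *
import numpy as np, cv2
def snap(n,f):
    c=camera(n); cv2.imwrite(f'pics/{f}.png',c['image'][:,:,::-1]); np.savez(f'pics/{f}.npz',**c); return c
def ray(c,u,v):
    K=c['mtx']; V=c['view']; d=np.array([(u-K[0,2])/K[0,0],-(v-K[1,2])/K[1,1],-1.])
    R=V[:3,:3]; return -R.T@V[:3,3], R.T@d
def onplane(c,u,v,z):
    o,d=ray(c,u,v); return o+d*(z-o[2])/d[2]
def depthpt(c,u,v):
    o,d=ray(c,u,v); return o+d*c['z_map'][int(v),int(u)]
E
python3 - <<'E'
from h import *
s=read_state(); print(s['time'],s['ee_pos'],s['eef_rot'],s['width'])
for n in ('top','scene'):
    c=snap(n,n+'0'); print(n,c['mtx'].round(1).tolist(),c['view'].round(3).tolist())
E
```

```text
0.0 [ 0.23382442 -0.57915075  0.18516987] [ 9.81649242e-01  1.90694190e-01 -1.81018060e-04 -6.77934304e-04] 0.08718986567622705
top [[402.1, 0.0, 282.6], [0.0, 402.1, 211.6], [0.0, 0.0, 1.0]] [[-0.002, -1.0, 0.018, 0.024], [0.994, -0.0, 0.109, -0.5], [-0.109, 0.018, 0.994, -1.254], [0.0, 0.0, 0.0, 1.0]]
scene [[534.3, 0.0, 279.1], [0.0, 534.3, 202.2], [0.0, 0.0, 1.0]] [[0.474, 0.88, -0.016, -0.263], [-0.734, 0.405, 0.545, 0.367], [0.487, -0.247, 0.838, -1.618], [0.0, 0.0, 0.0, 1.0]]
```

View pics/top0.png

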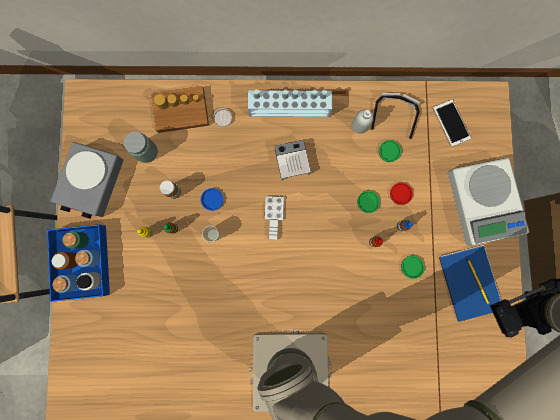

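View pics/scene0.png

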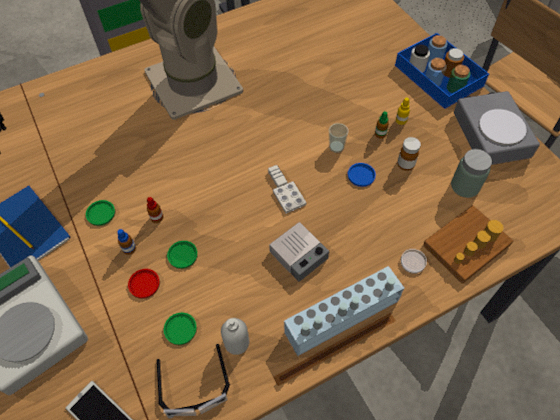

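The top view shows these candidates:
- **Green dishes:** (390,151), (369,202) and (413,266). The one farthest left has the smallest column, so I take (369,202).
- **Bottles:** red (376,241), blue (404,225), green (170,228). The yellow one at (143,232) is a decoy.
- **Other dishes:** blue (212,199), red (401,193).
- **Tile and lamp:** tile (274,212) with its grip towards the robot, lamp (293,158).
- **To leave alone:** beaker (211,233), jar (168,188).

```bash
cat > m.py <<'E'
from h import *
def cloud(c):
    K=c['mtx'];V=c['view'];h,w=c['z_map'].shape
    u,v=np.meshgrid(np.arange(w),np.arange(h)); z=c['z_map']
    P=np.stack([(u-K[0,2])/K[0,0]*z,-(v-K[1,2])/K[1,1]*z,-z],-1)
    return (P-V[:3,3])@V[:3,:3]
def load(f): return dict(np.load(f'pics/{f}.npz'))
E
python3 - <<'E'
from m import *
T=load('top0');S=load('scene0')
seedsT=dict(b_red=(376,241),b_blue=(404,225),b_green=(170,228),d_red=(401,193),d_blue=(212,199),d_green=(369,202),beaker=(211,233),jar=(168,188))
seedsS=dict(b_red=(154,210),b_blue=(125,240),b_green=(382,125),d_red=(143,283),d_blue=(361,175),d_green=(182,254),beaker=(338,137),jar=(409,153))
for nm,c,seeds in(('T',T,seedsT),('S',S,seedsS)):
    P=cloud(c); hsv=cv2.cvtColor(c['image'],cv2.COLOR_RGB2HSV)
    for k,(u,v) in seeds.items():
        win=np.zeros(P.shape[:2],bool); win[v-28:v+29,u-28:u+29]=1
        col=k.split('_')[-1]
        H=hsv[...,0].astype(int);ok=(hsv[...,1]>150)&(hsv[...,2]>50)
        rng={'red':(H<5)|(H>174),'blue':(H>100)&(H<125),'green':(H>50)&(H<85)}.get(col)
        m=win&(rng&ok if rng is not None else (P[...,2]>.02))
        n,lab,st,ce=cv2.connectedComponentsWithStats(m.astype(np.uint8))
        i=min(range(1,n),key=lambda i:np.hypot(*(ce[i]-(u,v)))-st[i,4]*.1)
        mm=lab==i; q=P[mm]
        if k[0]=='d':
            (x,y),r=cv2.minEnclosingCircle(np.argwhere(mm)[:,::-1].astype(np.float32)); p=onplane(c,*((ce[i])),.006)
        else: p=np.median(q,0)
        print(nm,k,ce[i].round(1),mm.sum(),p.round(4),'ext',np.ptp(q[:,:2],axis=0).round(3),'mid',((q.max(0)+q.min(0))/2).round(4),'zmax',q[:,2].max().round(3))
P=cloud(T)
for k,(a,b,c_,d),(z0,z1) in(('tile',(180,255,250,300),(.008,.024)),('plate',(190,222,250,300),(.008,.024)),('grip',(224,245,250,300),(.008,.024)),('lamp+house',(130,190,265,325),(.028,.06)),('lamp',(130,190,265,325),(.028,.0415)),('house',(130,190,265,325),(.0415,.06))):
    q=P[a:b,c_:d].reshape(-1,3); q=q[(q[:,2]>z0)&(q[:,2]<z1)]
    r=cv2.minAreaRect((q[:,:2]*1000).astype(np.float32)); print(k,len(q),np.round(r[0],1),np.round(r[1],1),round(r[2],1),'mean',q.mean(0).round(4))
E
```

```text
T b_red [378.5 241.1] 43 [ 0.4037 -0.2661  0.082 ] ext [0.053 0.323] mid [ 0.3872 -0.1146  0.6823] zmax 1.301
T b_blue [407.4 224.1] 45 [ 0.4553 -0.3576  0.0755] ext [0.019 0.014] mid [ 0.4567 -0.3589  0.0763] zmax 0.093
T b_green [167.3 226.9] 38 [0.4475 0.3739 0.0826] ext [0.019 0.017] mid [0.4484 0.3746 0.0798] zmax 0.098
T d_red [400.9 193.2] 387 [ 0.5627 -0.3643  0.006 ] ext [0.235 0.448] mid [ 0.4784 -0.1768  0.6479] zmax 1.301
T d_blue [211.5 198.9] 388 [0.5437 0.2534 0.006 ] ext [0.219 0.241] mid [0.47   0.1674 0.6476] zmax 1.301
T d_green [368.1 201.6] 371 [ 0.535  -0.2558  0.006 ] ext [0.07  0.069] mid [ 0.5349 -0.2554  0.0067] zmax 0.017
T beaker [208.8 232.8] 132 [0.4317 0.2575 0.0603] ext [0.094 0.224] mid [0.4075 0.159  0.6609] zmax 1.301
T jar [169.4 188.7] 266 [0.5651 0.3702 0.0865] ext [0.23  0.351] mid [0.4755 0.2224 0.6609] zmax 1.301
S b_red [151.3 203.6] 86 [ 0.4099 -0.2719  0.0716] ext [0.02  0.021] mid [ 0.4082 -0.271   0.0744] zmax 0.092
S b_blue [122.2 235.6] 92 [ 0.4611 -0.3632  0.0722] ext [0.019 0.021] mid [ 0.4593 -0.3625  0.0754] zmax 0.094
S b_green [38
[... 368 characters left out ...]
[0.684 0.097] mid [ 0.8391 -0.2688  0.5732] zmax 1.152
S beaker [337.8 135.3] 412 [0.4286 0.2471 0.051 ] ext [0.778 0.593] mid [ 0.792  -0.0209  0.5861] zmax 1.152
S jar [409.4 152.2] 496 [0.5792 0.3669 0.0669] ext [0.633 0.718] mid [0.8645 0.0415 0.5861] zmax 1.152
tile 601 [487.4  46.9] [145.  141.8] 56.1 mean [0.4938 0.0525 0.0144]
plate 442 [505.9  36.6] [149.3  90.7] 61.8 mean [0.5129 0.0518 0.0132]
grip 140 [437.2  36.5] [48.2 61. ] 0.1 mean [0.4375 0.0541 0.0178]
lamp+house 1004 [669.2  -7.8] [108.9  96.5] 12.3 mean [ 0.6684 -0.0072  0.0391]
lamp 800 [669.2  -7.8] [108.9  96.5] 12.3 mean [ 0.6642 -0.0088  0.038 ]
house 204 [668.9  -6.4] [102.6  95.5] 9.8 mean [ 0.6849 -0.0011  0.0435]
```

Run:
```python
from m import *
T=load('top0')['image'];S=load('scene0')['image']
a=cv2.resize(T[130:290,350:440],None,fx=3.5,fy=3.5,interpolation=2)
b=cv2.resize(T[130:250,130:310],None,fx=2.6,fy=2.6,interpolation=2)
h=max(a.shape[0],b.shape[0]); o=np.zeros((h,a.shape[1]+b.shape[1],3),np.uint8);o[:a.shape[0],:a.shape[1]]=a;o[:b.shape[0],a.shape[1]:]=b
cv2.imwrite('pics/crop0.png',o[:,:,::-1]);print(o.shape)
```

```text
(560, 783, 3)
```

View pics/crop0.png

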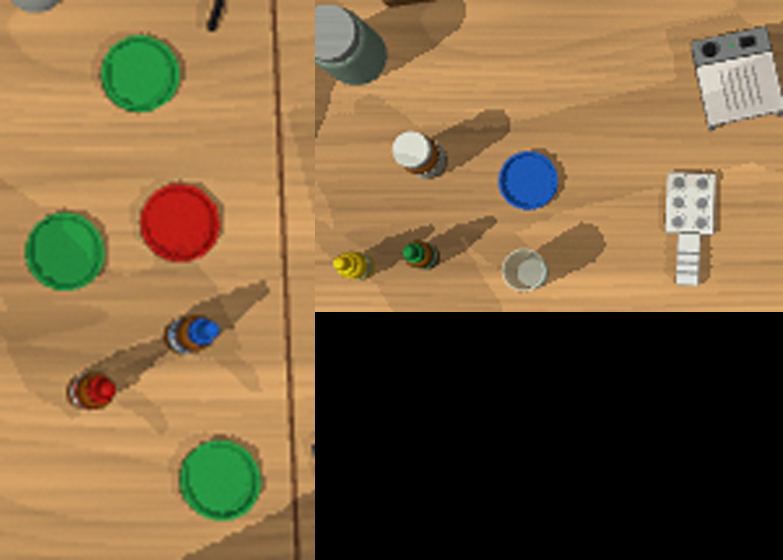

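The crop confirms the choice. The green dish is the leftmost of the three (column 369 in the top view). The caps show red, blue and green, with the yellow bottle separate, and the lamp's housing is at the back left. Next I move over the red bottle.

Emit:
step_arm --pt "0.54 0.97 -0.05" --pt "0.54 0.97 -0.05" --pt "0.54 0.97 -0.05" --pt "0.54 0.97 -0.05" --pt "0.54 0.97 -0.05" --pt "0.54 0.97 -0.05" --pt "0.54 0.97 -0.05" --pt "0.54 0.97 -0.05" --pt "0.54 0.97 -0.05" --pt "0.54 0.97 -0.05" --pt "0.54 0.97 -0.05" --pt "0.54 0.97 -0.05" --turn '[0.58,0.58,0.58,0.58,0.58,0.58,0.58,0.58,0.58,0.58,0.58,0.58]' --grip 0.3 --newtons 15

```text
time: 1.3
ee_pos: [0.3971, -0.2865, 0.1709]
eef_rot: [0.818, 0.575, 0.0, 0.0]
ft_force: [0.4, 0.2, 0.6]
width: 0.0607
grip_force: 0.0
```

Run:
```python
from m import *
T=load('top0')
# white mask for tile & lamp
hsv=cv2.cvtColor(T['image'],cv2.COLOR_RGB2HSV)
def rect(a,b,c,d,z,zlo):
    P=cloud(T); m=np.zeros(hsv.shape[:2],np.uint8)
    m[a:b,c:d]=((hsv[a:b,c:d,1]<75)&(hsv[a:b,c:d,2]>90))*255
    n,lab,st,ce=cv2.connectedComponentsWithStats(m); i=1+np.argmax(st[1:,4])
    px=np.argwhere(lab==i)[:,::-1]
    q=np.array([onplane(T,u,v,z)[:2] for u,v in px]); r=cv2.minAreaRect((q*1000).astype(np.float32))
    print(len(q),np.round(r[0],1),np.round(r[1],1),round(r[2],2),q.mean(0).round(4)); return q
a=rect(190,221,255,295,.014,0); b=rect(222,243,255,295,.018,0); rect(140,190,265,325,.038,0)
d=a.mean(0)-b.mean(0); print('tile yaw',np.arctan2(d[1],d[0]),np.hypot(*d))
s=read_state(); print(s['time'],s['ee_pos'],s['eef_rot'],s['width'])
c=snap('wrist','w1'); print(c['mtx'].round(1).tolist(),c['view'].round(3).tolist())
```

```text
447 [513.1  51.1] [58.1 77.8] 89.86 [0.513  0.0514]
159 [440.3  54.2] [25.6 54.3] 89.95 [0.4404 0.0541]
926 [667.7  -7.3] [110.8  97.7] 12.26 [ 0.6647 -0.0084]
tile yaw -0.0375180319926306 0.0726056665150223
1.3 [ 0.39711454 -0.28648289  0.17089062] [8.18273269e-01 5.74829410e-01 4.27715853e-05 7.48476051e-05] 0.06069353198545551
[[325.2, 0.0, 280.8], [0.0, 325.2, 204.5], [0.0, 0.0, 1.0]] [[0.94, -0.341, 0.0, -0.471], [0.329, 0.908, -0.26, 0.157], [0.088, 0.244, 0.966, -0.341], [0.0, 0.0, 0.0, 1.0]]
```

View pics/w1.png

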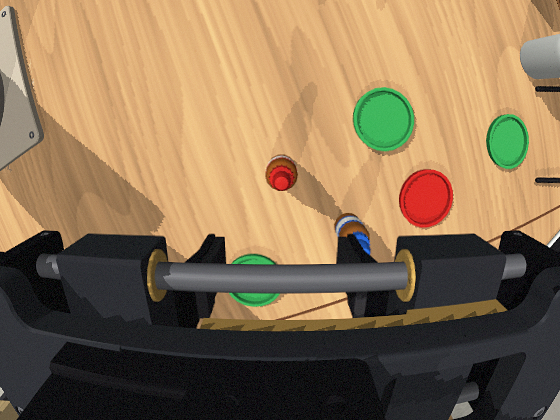

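The wrist view shows the red bottle at (281,172) with its bulb near (281,183), the green dish at (384,120), the red dish at (426,197) and the blue bottle at (352,232).

```bash
cat >> m.py <<'E'
def wray(c,u,v):
    K=c['mtx'];V=c['view'];a=np.array([u-K[0,2],v-K[1,2]])/K[0,0];r=np.hypot(*a)+1e-12
    d=np.array([np.sin(r)*a[0]/r,-np.sin(r)*a[1]/r,-np.cos(r)]);R=V[:3,:3]
    return -R.T@V[:3,3],R.T@d
def wplane(c,u,v,z):
    o,d=wray(c,u,v);return (o+d*(z-o[2])/d[2])
def mask(c,col,smin=150):
    hsv=cv2.cvtColor(c['image'],cv2.COLOR_RGB2HSV);H=hsv[...,0].astype(int);ok=(hsv[...,1]>smin)&(hsv[...,2]>50)
    return ok&{'red':(H<5)|(H>174),'blue':(H>100)&(H<125),'green':(H>50)&(H<85),'white':None}[col]
def blobs(c,col,amin=40):
    n,lab,st,ce=cv2.connectedComponentsWithStats(mask(c,col).astype(np.uint8))
    return [(ce[i],st[i],lab==i) for i in range(1,n) if st[i,4]>=amin]
E
python3 - <<'E'
from m import *
c=load('w1')
for col in('red','blue','green'):
    for ce,st,mk in blobs(c,col): print(col,ce.round(1),st.tolist(),'z.006',wplane(c,*ce,.006).round(4),'z.07',wplane(c,*ce,.07).round(4))
V=c['view'];print('cam',-V[:3,:3].T@V[:3,3])
T=load('top0');S=load('scene0')
for col,t,s in(('red',(378.5,241.1),(151.3,203.6)),('blue',(407.4,224.1),(122.2,235.6)),('green',(167.3,226.9),(383.4,118))):
    o1,d1=ray(T,*t);o2,d2=ray(S,*s);A=np.stack([d1,-d2],1);x=np.linalg.lstsq(A,o2-o1,rcond=None)[0]
    p,q=o1+d1*x[0],o2+d2*x[1];print(col,((p+q)/2).round(4),np.linalg.norm(p-q).round(4))
E
```

```text
red [281.1 177.7] [269, 165, 25, 26, 466] z.006 [ 0.3988 -0.2816  0.006 ] z.07 [ 0.4027 -0.2706  0.07  ]
red [425.6 197.7] [399, 170, 54, 57, 2429] z.006 [ 0.5591 -0.3641  0.006 ] z.07 [ 0.5349 -0.3386  0.07  ]
blue [362.7 241.3] [353, 232, 17, 23, 192] z.006 [ 0.4664 -0.3896  0.006 ] z.07 [ 0.4584 -0.3596  0.07  ]
green [383.4 118.9] [354, 88, 60, 63, 2958] z.006 [ 0.5327 -0.2558  0.006 ] z.07 [ 0.5131 -0.2493  0.07  ]
green [507.2 140.9] [486, 114, 43, 55, 1777] z.006 [ 0.701  -0.3315  0.006 ] z.07 [ 0.6519 -0.3117  0.07  ]
green [252.9 259.6] [232, 254, 43, 10, 290] z.006 [ 0.3315 -0.3657  0.006 ] z.07 [ 0.3472 -0.3399  0.07  ]
green [253.6 298.1] [229, 293, 50, 13, 449] z.006 [ 0.3114 -0.4178  0.006 ] z.07 [ 0.3307 -0.3829  0.07  ]
cam [ 0.42102041 -0.21897613  0.37049085]
red [ 0.4041 -0.271   0.0659] 0.0005
blue [ 0.4562 -0.3625  0.0669] 0.0016
green [0.4486 0.3771 0.0663] 0.0004
```

Emit:
step_arm --pt "0.27 0.62 0" --pt "0 0 -0.9" --pt "0 0 -0.9" --pt "0 0 -0.9" --pt "0 0 -0.9" --pt "0 0 -0.9" --pt "0 0 -0.9" --pt "0 0 -0.4" --pt "0 0 0" --turn '[0,0,0,0,0,0,0,0,0]'

```text
time: 2.25
ee_pos: [0.4024, -0.2719, 0.0249]
eef_rot: [0.819, 0.573, -0.0, -0.001]
ft_force: [-0.6, -0.1, -0.1]
width: 0.061
grip_force: 0.0
```

Emit:
step_arm --pt "0 0 0" --pt "0 0 0" --pt "0 0 0" --pt "0 0 0" --pt "0 0 0" --pt "0 0 0" --turn '[0,0,0,0,0,0]' --grip 1 --newtons 15

```text
time: 2.85
ee_pos: [0.4028, -0.2731, 0.0261]
eef_rot: [0.82, 0.572, 0.0, 0.0]
ft_force: [-0.1, -0.2, 1.0]
width: 0.0213
grip_force: 15.1
```

Run:
```python
from m import *
w=snap('wrist','w2');s=snap('scene','s2')
a=cv2.resize(w['image'][130:330,180:380],(560,560),interpolation=2)
b=cv2.resize(s['image'][150:290,90:190],(240,336),interpolation=2)
o=np.zeros((560,800,3),np.uint8);o[:,:560]=a;o[:336,560:]=b;cv2.imwrite('pics/c2.png',o[:,:,::-1])
print(read_state()['width'],read_state()['grip_force'])
```

```text
0.021635272454946695 15.00196024775505
```

View pics/c2.png

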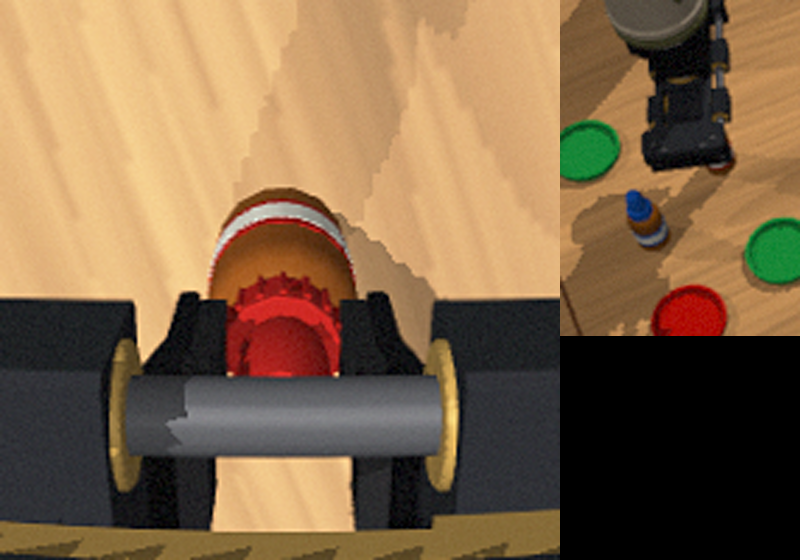

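The crop shows the cap between the fingers and the body bulging towards the camera. A width of 21 mm is not the 33 mm body, so I check where the bottle sits relative to the TCP.

Run:
```python
from m import *
c=load('w2');s=load('s2');st=read_state();tc=st['ee_pos'];print(st['time'],tc)
def wproj(c,p):
    q=c['view'][:3,:3]@p+c['view'][:3,3];x=np.array([q[0],-q[1],-q[2]]);t=np.arctan2(np.hypot(x[0],x[1]),x[2]);h=np.hypot(x[0],x[1])
    return c['mtx'][:2,2]+c['mtx'][0,0]*t*x[:2]/h
for z in(0,.02,.046,.06,.09):print(z,wproj(c,np.array([tc[0],tc[1],z])).round(1))
for ce,b,mk in blobs(c,'red',30):print(ce.round(1),b.tolist(),wplane(c,*ce,.066).round(4))
K,V=c['mtx'],c['view']
# depth-based points on bottle (radial depth along axis)
def wpt(u,v):
    o,d=wray(c,u,v);ax=V[:3,:3].T@np.array([0,0,-1.]);return o+d*c['z_map'][v,u]/(d@ax)
for u,v in[(281,204),(281,212),(281,222),(281,232),(282,243),(282,252),(282,260),(256,244),(311,244),(252,238),(312,238)]:print(u,v,wpt(u,v).round(4))
```

```text
2.95 [ 0.40285611 -0.27312094  0.02612107]
0 [281.5 218.9]
0.02 [281.5 227.9]
0.046 [281.6 242.3]
0.06 [281.7 251.7]
0.09 [281.9 276.9]
[283.4 211. ] [264, 208, 39, 12, 68] [ 0.4123 -0.2498  0.066 ]
[483.4 236. ] [453, 213, 68, 46, 1858] [ 0.5208 -0.3072  0.066 ]
[280.7 247.6] [260, 227, 42, 38, 1282] [ 0.404  -0.2683  0.066 ]
[477.  286.9] [461, 281, 30, 13, 253] [ 0.5124 -0.342   0.066 ]
281 204 [ 0.4087 -0.2563  0.0246]
281 212 [ 0.4084 -0.2569  0.0404]
281 222 [ 0.4075 -0.2594  0.0514]
281 232 [ 0.4069 -0.2609  0.0634]
282 243 [ 0.4059 -0.2653  0.0681]
282 252 [ 0.4061 -0.2645  0.0818]
282 260 [ 0.4055 -0.2662  0.0871]
256 244 [ 0.3945 -0.2585  0.0754]
311 244 [ 0.4202 -0.268   0.0755]
252 238 [ 0.3917 -0.258   0.0659]
312 238 [ 0.4215 -0.2673  0.0701]
```

The bottle is centred and upright. I lift it slightly and check the hold.

Emit:
step_arm --pt "0 0 0.2" --pt "0 0 0.3" --pt "0 0 0.3" --turn '[0,0,0]'

```text
time: 3.25
ee_pos: [0.4029, -0.273, 0.0467]
eef_rot: [0.82, 0.572, 0.0, 0.0]
ft_force: [0.2, 0.0, 0.2]
width: 0.0214
grip_force: 15.0
```

Run:
```python
from m import *
s=read_state();print(s['ee_pos'],s['width'],s['grip_force'],s['ft_force'])
w=snap('wrist','w3');T=snap('top','t3');S=snap('scene','s3')
for ce,b,mk in blobs(w,'red',30):print(ce.round(1),b.tolist())
def wpt(c,u,v):
    o,d=wray(c,u,v);ax=c['view'][:3,:3].T@np.array([0,0,-1.]);return o+d*c['z_map'][v,u]/(d@ax)
for v in(196,204,212,222,232,243,252,260):print(v,wpt(w,281,v).round(4))
b=cv2.resize(S['image'][140:260,90:190],(600,600)[:2],interpolation=2);cv2.imwrite('pics/c3.png',b[:,:,::-1])
```

```text
[ 0.40288183 -0.2730477   0.04670826] 0.021401074542351052 14.998362958431244 [0.19946462 0.02031726 0.22131942]
[474.7 233.9] [442, 207, 67, 52, 2564]
[282.5 211. ] [264, 208, 40, 14, 67]
[280.7 247.6] [260, 227, 42, 38, 1282]
196 [ 4.068e-01 -2.615e-01  1.000e-04]
204 [ 0.4272 -0.2057  0.2463]
212 [ 0.4086 -0.2566  0.062 ]
222 [ 0.4077 -0.2588  0.0738]
232 [ 0.4071 -0.2604  0.0853]
243 [ 0.4056 -0.2646  0.0897]
252 [ 0.4057 -0.2644  0.1021]
260 [ 0.4052 -0.2656  0.1083]
```

View pics/c3.png

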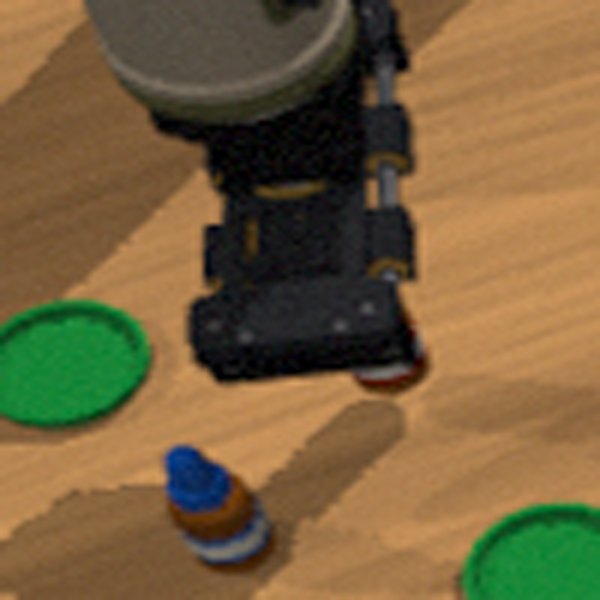

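The bottle is held firmly, since it rose 20.6 mm with the tool. Next I carry it to the red dish.

Emit:
step_arm --pt "0 0 0.9" --pt "0 0 0.9" --pt "0 0 0.9" --pt "0 0 0.9" --pt "0.7 -0.4 0" --pt "0.95 -0.55 0" --pt "0.95 -0.55 0" --pt "0.95 -0.55 0" --pt "0.95 -0.55 0" --pt "0.95 -0.55 0" --pt "0.7 -0.4 0" --pt "0.18 -0.1 0" --turn '[0,0,0,0,0,0,0,0,0,0,0,0]'

```text
time: 4.6
ee_pos: [0.562, -0.3646, 0.1348]
eef_rot: [0.82, 0.572, 0.0, -0.001]
ft_force: [-0.4, -0.2, -2.0]
width: 0.0216
grip_force: 15.0
```

Emit:
step_arm --pt "0 0 0" --pt "0 0 -0.7" --pt "0 0 -0.8" --pt "0 0 -0.8" --pt "0 0 -0.7" --pt "0 0 -0.5" --pt "0 0 0" --pt "0 0 0" --turn '[0,0,0,0,0,0,0,0]'

```text
time: 5.4
ee_pos: [0.561, -0.3643, 0.0492]
eef_rot: [0.82, 0.572, 0.0, 0.0]
ft_force: [0.4, 0.2, -0.1]
width: 0.0213
grip_force: 15.0
```

Emit:
step_arm --pt "0 0 -0.3" --pt "0 0 -0.25" --pt "0 0 -0.15" --pt "0 0 -0.08" --pt "0 0 0" --pt "0 0 0" --turn '[0,0,0,0,0,0]'

```text
time: 6.0
ee_pos: [0.5612, -0.3644, 0.0293]
eef_rot: [0.82, 0.572, 0.0, 0.0]
ft_force: [-1.8, -0.2, 2.9]
width: 0.0214
grip_force: 15.0
```

Emit:
step_arm --pt "0 0 0" --pt "0 0 0" --pt "0 0 0" --pt "0 0 0" --pt "0 0 0.3" --pt "0 0 0.6" --pt "0 0 0.9" --pt "0 0 0.9" --pt "0 0 0.9" --pt "0 0 0.9" --pt "0 0 0.6" --turn '[0,0,0,0,0,0,0,0,0,0,0]' --grip 0.3

```text
time: 7.1
ee_pos: [0.5618, -0.3646, 0.1599]
eef_rot: [0.82, 0.572, 0.001, 0.002]
ft_force: [0.0, 0.2, -0.3]
width: 0.0609
grip_force: 0.0
```

Emit:
step_arm --pt "-0.6 0 0" --pt "-0.9 0 0" --pt "-0.9 0 0" --pt "-0.9 0 0" --pt "-0.6 0.08 0" --pt "-0.28 0 0" --pt "0 0 0" --turn '[0,0,0,0,0,0,0]'

```text
time: 7.8
ee_pos: [0.4561, -0.3627, 0.1572]
eef_rot: [0.82, 0.572, -0.0, 0.0]
ft_force: [0.3, 0.0, -0.6]
width: 0.061
grip_force: 0.0
```

Run:
```python
from m import *
c=snap('wrist','w4');s=read_state();print(s['ee_pos'],s['time'],s['width'])
for col in('red','blue'):
    for ce,b,mk in blobs(c,col):print(col,ce.round(1),b.tolist(),'z.067',wplane(c,*ce,.067).round(4),'z.07',wplane(c,*ce,.07).round(4))
T=snap('top','t4');o=np.hstack([c['image'][60:340,80:560],]);cv2.imwrite('pics/c4.png',o[:,:,::-1])
```

```text
[ 0.45690978 -0.36243135  0.15701001] 7.85 0.060739846171482724
red [369.5 155.1] [338, 122, 64, 66, 2633] z.067 [ 0.5459 -0.3528  0.067 ] z.07 [ 0.5452 -0.3522  0.07  ]
blue [279.4 198.6] [267, 185, 26, 28, 524] z.067 [ 0.4543 -0.3629  0.067 ] z.07 [ 0.4546 -0.3622  0.07  ]
blue [230.6 311.7] [209, 299, 42, 20, 428] z.067 [ 0.3624 -0.4609  0.067 ] z.07 [ 0.3637 -0.4592  0.07  ]
```

View pics/c4.png

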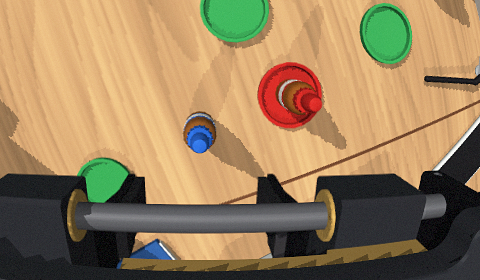

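The red bottle stands upright in the red dish at crop (292,95). The blue bottle at crop (200,133) is directly below the tool, so I descend and grasp it.

Emit:
step_arm --pt "-0.04 0 -0.7" --pt "0 0 -0.9" --pt "0 0 -0.9" --pt "0 0 -0.9" --pt "0 0 -0.9" --pt "0 0 -0.6" --pt "0 0 -0.34" --pt "0 0 0" --turn '[0,0,0,0,0,0,0,0]'

```text
time: 8.7
ee_pos: [0.4555, -0.3619, 0.0246]
eef_rot: [0.82, 0.573, -0.0, -0.001]
ft_force: [-0.1, 0.1, 0.6]
width: 0.0612
grip_force: 0.0
```

Emit:
step_arm --pt "0 0 0" --pt "0 0 0" --pt "0 0 0" --pt "0 0 0" --pt "0 0 0" --pt "0 0 0" --turn '[0,0,0,0,0,0]' --grip 1

```text
time: 9.3
ee_pos: [0.4556, -0.3624, 0.0256]
eef_rot: [0.82, 0.572, 0.0, 0.0]
ft_force: [-0.2, -0.1, 1.7]
width: 0.0217
grip_force: 15.0
```

Emit:
step_arm --pt "0 0 0.4" --pt "0 0 0.8" --pt "0 0 0.95" --pt "0 0 0.95" --pt "0 0 0.95" --pt "0 0 0.95" --pt "0 0.4 0" --pt "0.1 0.7 0" --pt "0.13 0.95 0" --pt "0.13 0.95 0" --pt "0.13 0.95 0" --pt "0.13 0.95 0" --turn '[0,0,0,0,0,0,0,0,0,0,0,0]'

```text
time: 10.5
ee_pos: [0.4705, -0.237, 0.1494]
eef_rot: [0.82, 0.573, -0.0, -0.001]
ft_force: [0.1, 0.0, -1.6]
width: 0.0212
grip_force: 15.0
```

Emit:
step_arm --pt "0.14 0.96 0" --pt "0.14 0.96 0" --pt "0.14 0.96 0" --pt "0.14 0.96 0" --pt "0.14 0.96 0" --pt "0.14 0.96 0" --pt "0.14 0.96 0" --pt "0.14 0.96 0" --pt "0.14 0.96 0" --pt "0.14 0.96 0" --pt "0.14 0.96 0" --pt "0.14 0.96 0" --turn '[0,0,0,0,0,0,0,0,0,0,0,0]'

```text
time: 11.7
ee_pos: [0.5116, 0.0504, 0.1495]
eef_rot: [0.82, 0.573, -0.001, -0.0]
ft_force: [-0.3, -0.4, 0.2]
width: 0.0214
grip_force: 15.0
```

Emit:
step_arm --pt "0.14 0.96 0" --pt "0.14 0.96 0" --pt "0.14 0.96 0" --pt "0.14 0.96 0" --pt "0.14 0.96 0" --pt "0.14 0.96 0" --pt "0.14 0.96 0" --pt "0.1 0.7 0" --pt "0.06 0.4 0" --pt "0 0 0" --pt "0 0 0" --turn '[0,0,0,0,0,0,0,0,0,0,0]'

```text
time: 12.8
ee_pos: [0.5411, 0.2431, 0.15]
eef_rot: [0.82, 0.573, -0.001, 0.0]
ft_force: [-0.0, -0.1, -1.5]
width: 0.0216
grip_force: 15.0
```

Run:
```python
from m import *
c=snap('wrist','w5');s=read_state();print(s['ee_pos'],s['time'],s['width'],s['grip_force'])
for ce,b,mk in blobs(c,'blue',200):print(ce.round(1),b.tolist(),'z.006',wplane(c,*ce,.006).round(4))
```

```text
[0.54137154 0.24266412 0.15016468] 12.85 0.021496548419048175 14.99815508723259
[19.1 18.4] [0, 0, 54, 51, 1211] z.006 [0.2905 0.592  0.006 ]
[278.3 175.8] [245, 145, 68, 63, 3361] z.006 [0.5419 0.2544 0.006 ]
[280.7 250.4] [260, 233, 42, 32, 1066] z.006 [0.5144 0.1726 0.006 ]
```

Emit:
step_arm --pt "0.05 0.41 0" --pt "0 0 -0.7" --pt "0 0 -0.9" --pt "0 0 -0.9" --pt "0 0 -0.9" --pt "0 0 -0.7" --pt "0 0 -0.3" --pt "0 0 -0.2" --pt "0 0 -0.15" --pt "0 0 -0.1" --pt "0 0 0" --pt "0 0 0" --turn '[0,0,0,0,0,0,0,0,0,0,0,0]'

```text
time: 14.05
ee_pos: [0.5431, 0.2541, 0.0297]
eef_rot: [0.82, 0.572, 0.0, 0.0]
ft_force: [-0.6, 0.2, -1.3]
width: 0.0215
grip_force: 15.0
```

Emit:
step_arm --pt "0 0 -0.05" --pt "0 0 0" --turn '[0,0]'

```text
time: 14.25
ee_pos: [0.5432, 0.2543, 0.0286]
eef_rot: [0.82, 0.572, 0.001, 0.0]
ft_force: [-0.6, -0.7, 3.5]
width: 0.0221
grip_force: 15.0
```

Emit:
step_arm --pt "0 0 0" --pt "0 0 0" --pt "0 0 0" --pt "0 0 0" --pt "0 0 0.3" --pt "0 0 0.6" --pt "0 0 0.9" --pt "0 0 0.9" --pt "0 0 0.9" --pt "0 0 0.9" --pt "0 0 0.6" --turn '[0,0,0,0,0,0,0,0,0,0,0]' --grip 0.3

```text
time: 15.35
ee_pos: [0.5434, 0.2545, 0.1585]
eef_rot: [0.82, 0.573, 0.001, 0.0]
ft_force: [0.2, -0.6, 0.0]
width: 0.061
grip_force: 0.0
```

Emit:
step_arm --pt "-0.5 0.65 0" --pt "-0.7 0.9 0" --pt "-0.7 0.9 0" --pt "-0.7 0.9 0" --pt "-0.7 0.9 0" --pt "-0.48 0.65 0" --pt "0 0 0" --pt "0 0 0" --turn '[0,0,0,0,0,0,0,0]'

```text
time: 16.15
ee_pos: [0.4485, 0.3764, 0.1559]
eef_rot: [0.82, 0.573, 0.0, 0.0]
ft_force: [-0.1, 0.1, -0.0]
width: 0.061
grip_force: 0.0
```

Run:
```python
from m import *
c=snap('wrist','w6');s=read_state();print(s['ee_pos'],s['time'],s['width'])
for ce,b,mk in blobs(c,'green',100):print(ce.round(1),b.tolist(),'z.067',wplane(c,*ce,.067).round(4))
cv2.imwrite('pics/c6.png',c['image'][40:340,60:,::-1])
```

```text
[0.44906612 0.37563852 0.15569936] 16.2 0.06108026539319554
[279.3 197.1] [267, 184, 25, 28, 505] z.067 [0.4472 0.3779 0.067 ]
```

View pics/c6.png

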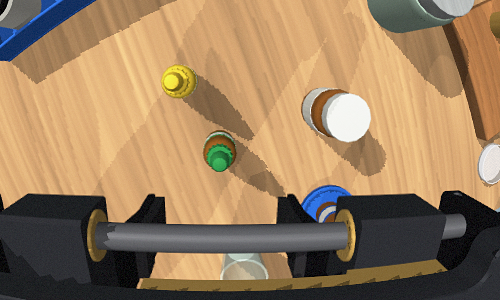

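The green bottle at crop (219,150) is under the tool. The yellow one at (179,82), the jar and the beaker are all clear, so I grasp it.

Emit:
step_arm --pt "-0.02 0.06 -0.7" --pt "0 0 -0.9" --pt "0 0 -0.9" --pt "0 0 -0.9" --pt "0 0 -0.9" --pt "0 0 -0.6" --pt "0 0 -0.3" --pt "0 0 0" --turn '[0,0,0,0,0,0,0,0]'

```text
time: 17.0
ee_pos: [0.4479, 0.3773, 0.0249]
eef_rot: [0.82, 0.572, -0.001, 0.0]
ft_force: [0.2, -0.1, 0.2]
width: 0.0605
grip_force: 0.0
```

Emit:
step_arm --pt "0 0 0" --pt "0 0 0" --pt "0 0 0" --pt "0 0 0" --pt "0 0 0" --pt "0 0 0" --turn '[0,0,0,0,0,0]' --grip 1

```text
time: 17.6
ee_pos: [0.4478, 0.378, 0.0256]
eef_rot: [0.82, 0.572, 0.0, 0.0]
ft_force: [-1.1, 0.6, 0.8]
width: 0.0218
grip_force: 15.0
```

Emit:
step_arm --pt "0 0 0.4" --pt "0 0 0.8" --pt "0 0 0.95" --pt "0 0 0.95" --pt "0 0 0.95" --pt "0 0 0.95" --pt "0.07 -0.5 0" --pt "0.1 -0.8 0" --pt "0.13 -0.96 0" --pt "0.13 -0.96 0" --pt "0.13 -0.96 0" --pt "0.13 -0.96 0" --turn '[0,0,0,0,0,0,0,0,0,0,0,0]'

```text
time: 18.8
ee_pos: [0.4648, 0.2478, 0.1502]
eef_rot: [0.82, 0.572, -0.0, 0.0]
ft_force: [-0.0, 0.4, -0.3]
width: 0.0217
grip_force: 15.0
```

Emit:
step_arm --pt "0.13 -0.96 0" --pt "0.13 -0.96 0" --pt "0.13 -0.96 0" --pt "0.13 -0.96 0" --pt "0.13 -0.96 0" --pt "0.13 -0.96 0" --pt "0.13 -0.96 0" --pt "0.13 -0.96 0" --pt "0.13 -0.96 0" --pt "0.13 -0.96 0" --pt "0.13 -0.96 0" --pt "0.13 -0.96 0" --turn '[0,0,0,0,0,0,0,0,0,0,0,0]'

```text
time: 20.0
ee_pos: [0.5035, -0.04, 0.1503]
eef_rot: [0.82, 0.572, -0.0, -0.0]
ft_force: [-0.4, -0.3, -1.8]
width: 0.0217
grip_force: 15.0
```

Emit:
step_arm --pt "0.13 -0.95 0" --pt "0.13 -0.95 0" --pt "0.13 -0.95 0" --pt "0.13 -0.95 0" --pt "0.13 -0.95 0" --pt "0.13 -0.95 0" --pt "0.13 -0.95 0" --pt "0.13 -0.95 0" --pt "0.1 -0.7 0" --pt "0.06 -0.4 0" --pt "0 0 0" --pt "0 0 0" --turn '[0,0,0,0,0,0,0,0,0,0,0,0]'

```text
time: 21.2
ee_pos: [0.5342, -0.2549, 0.1504]
eef_rot: [0.82, 0.573, 0.0, -0.0]
ft_force: [-0.4, 0.8, -0.7]
width: 0.0216
grip_force: 15.0
```

Run:
```python
from m import *
c=snap('wrist','w7');s=read_state();print(s['ee_pos'],s['time'],s['width'],s['grip_force'])
for ce,b,mk in blobs(c,'green',200):print(ce.round(1),b.tolist(),'z.006',wplane(c,*ce,.006).round(4))
```

```text
[ 0.5342118  -0.25461709  0.150487  ] 21.25 0.02171925017269924 14.999456405639648
[280.4 182. ] [247, 154, 67, 59, 2862] z.006 [ 0.5347 -0.2506  0.006 ]
[436.5 198.7] [410, 170, 55, 60, 2573] z.006 [ 0.7016 -0.3312  0.006 ]
[280.8 249.7] [261, 232, 41, 32, 1075] z.006 [ 0.5079 -0.3246  0.006 ]
```

Emit:
step_arm --pt "0 -0.02 0" --pt "0 0 -0.7" --pt "0 0 -0.9" --pt "0 0 -0.9" --pt "0 0 -0.9" --pt "0 0 -0.7" --pt "0 0 -0.3" --pt "0 0 -0.2" --pt "0 0 -0.15" --pt "0 0 -0.1" --pt "0 0 -0.03" --pt "0 0 0" --turn '[0,0,0,0,0,0,0,0,0,0,0,0]'

```text
time: 22.45
ee_pos: [0.5343, -0.2566, 0.0288]
eef_rot: [0.82, 0.572, 0.0, 0.0]
ft_force: [1.1, -0.4, -0.2]
width: 0.0217
grip_force: 15.0
```

Emit:
step_arm --pt "0 0 -0.03" --pt "0 0 0" --turn '[0,0]'

```text
time: 22.65
ee_pos: [0.5345, -0.2568, 0.0285]
eef_rot: [0.82, 0.572, 0.0, 0.001]
ft_force: [-0.7, 0.3, 4.6]
width: 0.0214
grip_force: 15.0
```

Emit:
step_arm --pt "0 0 0" --pt "0 0 0" --pt "0 0 0" --pt "0 0 0" --pt "0 0 0.3" --pt "0 0 0.6" --pt "0 0 0.9" --pt "0 0 0.9" --pt "0 0 0.9" --pt "0 0 0.9" --pt "0 0 0.6" --turn '[0,0,0,0,0,0,0,0,0,0,0]' --grip 0.3

```text
time: 23.75
ee_pos: [0.5348, -0.2567, 0.1584]
eef_rot: [0.82, 0.572, 0.001, 0.001]
ft_force: [0.9, 0.2, 0.4]
width: 0.0611
grip_force: 0.0
```

Emit:
step_arm --pt "-0.2 0.6 0" --pt "-0.3 0.9 0" --pt "-0.3 0.96 0" --pt "-0.3 0.96 0" --pt "-0.3 0.96 0" --pt "-0.3 0.96 0" --pt "-0.3 0.96 0" --pt "-0.3 0.96 0" --pt "-0.3 0.96 0" --pt "-0.3 0.96 0" --pt "-0.3 0.96 0" --pt "-0.3 0.96 -0.3" --turn '[-0.5,-0.9,-0.95,-0.95,-0.95,-0.95,-0.95,-0.95,-0.95,-0.95,-0.95,-0.5]'

```text
time: 24.95
ee_pos: [0.4468, 0.022, 0.149]
eef_rot: [1.0, -0.02, 0.001, 0.0]
ft_force: [-0.8, 0.7, 0.0]
width: 0.0609
grip_force: 0.0
```

Emit:
step_arm --pt "-0.3 0.9 -0.5" --pt "-0.2 0.4 -0.6" --pt "0 0 -0.3" --pt "0 0 0" --turn '[0,0,0,0]'

```text
time: 25.35
ee_pos: [0.4337, 0.0529, 0.1123]
eef_rot: [1.0, -0.017, -0.001, 0.0]
ft_force: [-0.4, -1.2, 0.5]
width: 0.0607
grip_force: 0.0
```

Run:
```python
from m import *
c=snap('wrist','w8');s=read_state();q=s['eef_rot'];print(s['ee_pos'],q,s['time'],s['width'],'tool y ang',2*np.arctan2(q[1],q[0])-np.pi/2)
S=snap('scene','s8');cv2.imwrite('pics/c8.png',c['image'][:,:,::-1]);cv2.imwrite('pics/c8s.png',S['image'][:,:,::-1])
```

```text
[0.4342241  0.05270036 0.1129622 ] [ 9.99840792e-01 -1.78425574e-02 -1.37737085e-04  1.23720760e-04] 25.4 0.060731622877867805 tool y ang -1.6064833359122217
```

View pics/c8.png

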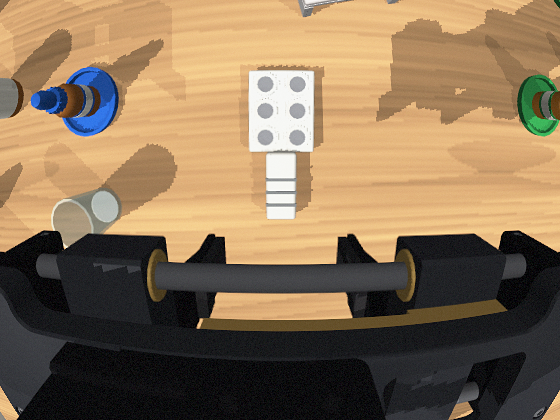

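View pics/c8s.png

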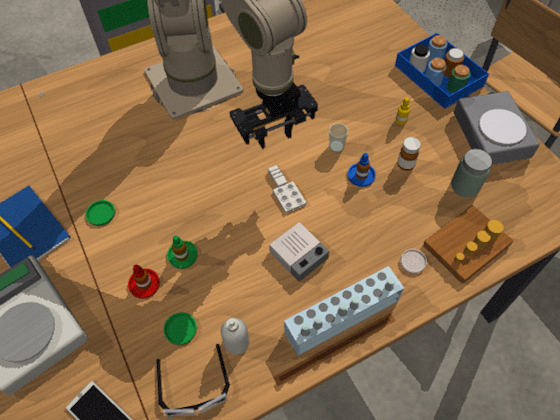

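All three bottles stand in their dishes in the scene view: red (143,280), green (182,250), blue (362,172). In the wrist view the tile is lined up with the tool, with the plate spanning (249..313, 71..151) and the grip end at (281,218).

Run:
```python
from m import *
c=load('w8');T=load('top0')
for n,p,z in(('gripend',(281,218),.018),('gripstart',(281,154),.018),('plate front',(281,71),.014),('pl back',(281,151),.014)):print(n,wplane(c,*p,z).round(4))
print('center', np.mean([wplane(c,*p,.014) for p in((249,71),(313,71),(248,151),(314,151))],0).round(4))
# lamp: sub-pixel edge from top0: rect of non-wood, project at z .038/.045
P=cloud(T);q=P[130:190,265:325]
m=((q[...,2]>.03)&(q[...,2]<.06)).astype(np.uint8)
cn=max(cv2.findContours(m,0,1)[0],key=cv2.contourArea)
r=cv2.minAreaRect(cn);print(r)
box=cv2.boxPoints(r)+(265,130);w=np.array([onplane(T,u,v,.041)[:2] for u,v in box]);print(w.round(4))
e=[w[(i+1)%4]-w[i] for i in range(4)];print([(np.hypot(*x).round(4),np.degrees(np.arctan2(x[1],x[0])).round(1)) for x in e],w.mean(0))
```

```text
gripend [0.412  0.0544 0.018 ]
gripstart [0.4726 0.0521 0.018 ]
plate front [0.5486 0.0494 0.014 ]
pl back [0.4749 0.0521 0.014 ]
center [0.512  0.0507 0.014 ]
((27.188236236572266, 28.84705924987793), (33.62422180175781, 29.936405181884766), 77.47119140625)
[[ 0.7111  0.0512]
 [ 0.7328 -0.0429]
 [ 0.6254 -0.0653]
 [ 0.6042  0.028 ]]
[(np.float64(0.0965), np.float64(-77.0)), (np.float64(0.1097), np.float64(-168.2)), (np.float64(0.0956), np.float64(102.8)), (np.float64(0.1093), np.float64(12.2))] [ 0.66836245 -0.00725709]
```

Emit:
step_arm --pt "0.11 0.03 -0.6" --pt "0 0 -0.9" --pt "0 0 -0.9" --pt "0 0 -0.9" --pt "0 0 -0.6" --pt "0 0 -0.3" --pt "0 0 -0.1" --pt "0 0 0" --turn '[0,0,0,0,0,0,0,0]'

```text
time: 26.25
ee_pos: [0.4373, 0.054, 0.0057]
eef_rot: [1.0, -0.018, 0.0, 0.0]
ft_force: [-0.1, -0.2, -0.4]
width: 0.0606
grip_force: 0.0
```

Emit:
step_arm --pt "0 0 0" --pt "0 0 0" --pt "0 0 0" --pt "0 0 0" --pt "0 0 0" --pt "0 0 0" --turn '[0,0,0,0,0,0]' --grip 1 --newtons 25

```text
time: 26.85
ee_pos: [0.4368, 0.0542, 0.0053]
eef_rot: [1.0, -0.017, 0.0, 0.0]
ft_force: [0.4, 0.3, 0.0]
width: 0.0208
grip_force: 0.0
```

Emit:
step_arm --pt "0 0 0" --pt "0 0 0" --pt "0 0 0" --turn '[0,0,0]'

```text
time: 27.15
ee_pos: [0.4368, 0.0542, 0.0052]
eef_rot: [1.0, -0.018, 0.0, 0.0]
ft_force: [-0.1, -0.6, 0.2]
width: 0.002
grip_force: 0.0
```

The fingers closed to 2 mm on nothing. I look at how high they are relative to the tile grip.

Run:
```python
from m import *
w=snap('wrist','w9');s=snap('scene','s9')
a=w['image'][50:350,130:430]
b=cv2.resize(s['image'][90:260,210:350],(494,600),interpolation=2)
o=np.zeros((600,800,3),np.uint8);o[:300,:300]=a;o[:,300:794]=b;cv2.imwrite('pics/c9.png',o[:,:,::-1])
def wpt(c,u,v):
    o,d=wray(c,u,v);ax=c['view'][:3,:3].T@np.array([0,0,-1.]);return o+d*c['z_map'][v,u]/(d@ax)
for u,v in((281,120),(281,160),(281,200),(281,225),(270,235),(290,235),(281,245),(270,250),(290,250)):print(u,v,wpt(w,u,v).round(4))
```

```text
281 120 [0.507  0.0524 0.0132]
281 160 [0.4833 0.0533 0.0131]
281 200 [0.4603 0.0541 0.0189]
281 225 [0.4445 0.0547 0.018 ]
270 235 [0.4388 0.0616 0.0195]
290 235 [0.4382 0.0495 0.0192]
281 245 [0.4315 0.0552 0.0182]
270 250 [0.4463 0.06   0.0605]
290 250 [0.4457 0.0503 0.0599]
```

View pics/c9.png

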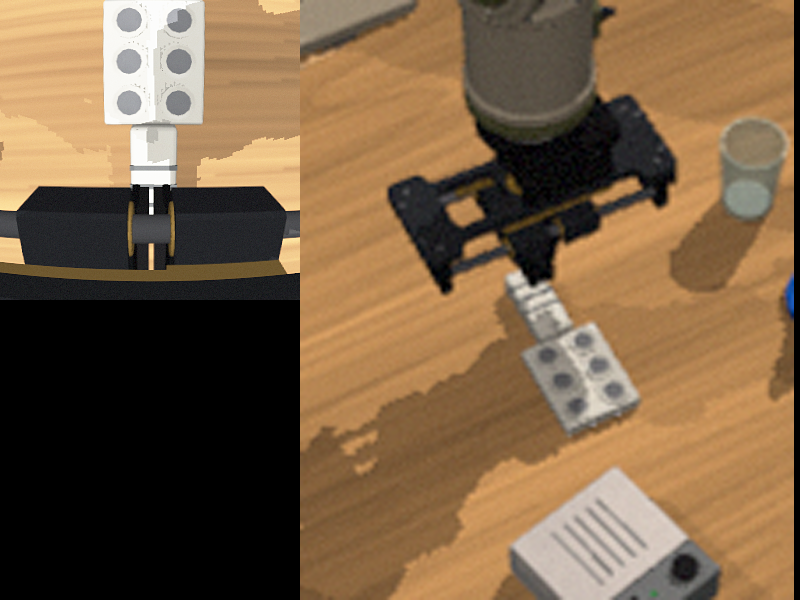

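The closed fingers hover above the grip, so the true fingertips are higher than the reported TCP. That also explains why the bottles were held by the 23 mm cap. I measure the offset from the wrist depth.

Run:
```python
from m import *
w=load('w9')
def wpt(c,u,v):
    o,d=wray(c,u,v);ax=c['view'][:3,:3].T@np.array([0,0,-1.]);return o+d*c['z_map'][v,u]/(d@ax)
for u in(270,293):
    for v in range(232,252,2):print(u,v,wpt(w,u,v).round(4),w['image'][v,u])
w=load('w3') # holding bottle, TCP z .0467
for v in range(232,256,3):print('w3',258,v,wpt(w,258,v).round(4),w['image'][v,258])
```

```text
270 232 [0.4405 0.0615 0.0188] [253 254 252]
270 234 [0.4392 0.0616 0.0189] [178 180 176]
270 236 [0.4379 0.0617 0.019 ] [142 147 147]
270 238 [0.4464 0.0605 0.0445] [22 23 25]
270 240 [0.4467 0.0603 0.0482] [25 26 27]
270 242 [0.4462 0.0603 0.0499] [18 20 22]
270 244 [0.4462 0.0602 0.0525] [27 23 23]
270 246 [0.446  0.0602 0.0548] [29 28 28]
270 248 [0.4468 0.06   0.0592] [26 26 24]
270 250 [0.4463 0.06   0.0605] [22 21 23]
293 232 [0.4398 0.0476 0.0184] [254 254 252]
293 234 [0.4473 0.0482 0.042 ] [180 181 174]
293 236 [0.4472 0.0483 0.045 ] [0 2 0]
293 238 [0.4477 0.0485 0.0492] [ 9 11  8]
293 240 [0.4474 0.0485 0.0511] [13 20 19]
293 242 [0.4472 0.0486 0.0534] [15 12 19]
293 244 [0.4479 0.0488 0.0579] [11 16 16]
293 246 [0.4476 0.0488 0.0596] [16  8 19]
293 248 [0.4473 0.0489 0.0613] [18 15 14]
293 250 [0.4474 0.049  0.064 ] [12  9 10]
w3 258 232 [ 0.3928 -0.261   0.0703] [153  83  30]
w3 258 235 [ 0.3926 -0.2619  0.0727] [170  94  30]
w3 258 238 [ 0.3947 -0.259   0.0865] [26 31 32]
w3 258 241 [ 0.395  -0.2592  0.0905] [31 31 29]
w3 258 244 [ 0.3951 -0.2595  0.094 ] [22 23 27]
w3 258 247 [ 0.3956 -0.2592  0.0992] [27 29 29]
w3 258 250 [ 0.3957 -0.2595  0.1022] [25 29 29]
w3 258 253 [ 0.3951 -0.261   0.1021] [25 24 23]
```

The visible finger bottoms are at z ≈ 0.042 with the TCP reading 0.005, and at ≈ 0.085 with it reading 0.047. The true tips are therefore about 38 mm above the reported TCP. I open and go lower carefully, watching the force.

Emit:
step_arm --pt "0 0 0" --pt "0 0 0" --pt "0 0 0" --pt "0 0 0" --pt "0 0 0" --pt "0 0 -0.4" --pt "0 0 -0.4" --pt "0 0 -0.3" --pt "0 0 -0.1" --pt "0 0 0" --pt "0 0 0" --turn '[0,0,0,0,0,0,0,0,0,0,0]' --grip 0.3

```text
time: 28.35
ee_pos: [0.4369, 0.0543, -0.0247]
eef_rot: [1.0, -0.017, 0.0, -0.0]
ft_force: [-0.2, 0.5, 0.4]
width: 0.0607
grip_force: 0.0
```

Run:
```python
from m import *
s=read_state();print(s['ee_pos'],s['width'],s['ft_force'])
w=snap('wrist','w10')
def wpt(c,u,v):
    o,d=wray(c,u,v);ax=c['view'][:3,:3].T@np.array([0,0,-1.]);return o+d*c['z_map'][v,u]/(d@ax)
im=w['image'].astype(int).sum(2)
for u in range(205,235,5):
    v=next(v for v in range(200,300) if im[v:v+5,u].max()<150);print(u,[wpt(w,u,v+k).round(4).tolist() for k in(0,1,3)])
```

```text
[ 0.43691262  0.05428849 -0.02470724] 0.06073814802323471 [-0.18121461  0.53063133  0.43807454]
205 [[0.4487, 0.094, 0.0209], [0.4493, 0.0932, 0.024], [0.4493, 0.0926, 0.0267]]
210 [[0.4491, 0.0926, 0.0146], [0.4491, 0.0922, 0.0162], [0.4495, 0.0914, 0.0203]]
215 [[0.4481, 0.0895, 0.0166], [0.4481, 0.0892, 0.0182], [0.4479, 0.0888, 0.0206]]
220 [[0.4475, 0.0874, 0.0139], [0.4478, 0.087, 0.016], [0.4478, 0.0864, 0.019]]
225 [[0.4359, 0.0857, 0.0141], [0.4356, 0.0856, 0.0148], [0.4344, 0.0858, 0.0147]]Traceback (most recent call last):
  File "<stdin>", line 8, in <module>
StopIteration
```

Emit:
step_arm --pt "0 0 -0.2" --pt "0 0 -0.14" --pt "0 0 0" --pt "0 0 0" --turn '[0,0,0,0]'

```text
time: 28.8
ee_pos: [0.4367, 0.0542, -0.0334]
eef_rot: [1.0, -0.017, -0.0, 0.0]
ft_force: [-0.5, -0.1, -0.1]
width: 0.061
grip_force: 0.0
```

Emit:
step_arm --pt "0 0 0" --pt "0 0 0" --pt "0 0 0" --pt "0 0 0" --pt "0 0 0" --pt "0 0 0" --pt "0 0 0" --turn '[0,0,0,0,0,0,0]' --grip 1

```text
time: 29.5
ee_pos: [0.4368, 0.0541, -0.0332]
eef_rot: [1.0, -0.017, -0.0, 0.0]
ft_force: [-0.9, -0.5, 0.9]
width: 0.0276
grip_force: 24.9
```

The grip is held at 27.6 mm. Next I swing the tile in line with the tunnel.

Emit:
step_arm --pt "0.15 -0.35 0" --pt "0.3 -0.65 0" --pt "0.3 -0.65 0" --pt "0.3 -0.65 0" --pt "0.3 -0.65 0" --pt "0.3 -0.65 0" --pt "0.2 -0.48 0" --pt "0 0 0" --pt "0 0 0" --turn '[0.1,0.3,0.4,0.4,0.4,0.3,0.18,0,0]'

```text
time: 30.4
ee_pos: [0.4831, -0.0478, -0.0333]
eef_rot: [0.994, 0.106, 0.0, 0.0]
ft_force: [0.6, -1.1, 2.0]
width: 0.0279
grip_force: 24.9
```

Run:
```python
from m import *
w=snap('wrist','w11');s=read_state();q=s['eef_rot'];print(s['ee_pos'],s['time'],s['ft_force'],'yaw',2*np.arctan2(q[1],q[0]))
cv2.imwrite('pics/c11.png',w['image'][:300,:,::-1])
hsv=cv2.cvtColor(w['image'],cv2.COLOR_RGB2HSV)
```

```text
[ 0.48295787 -0.04742213 -0.03323639] 30.45 [ 0.65406115 -1.54011718  1.08898188] yaw 0.21406530046937186
```

View pics/c11.png

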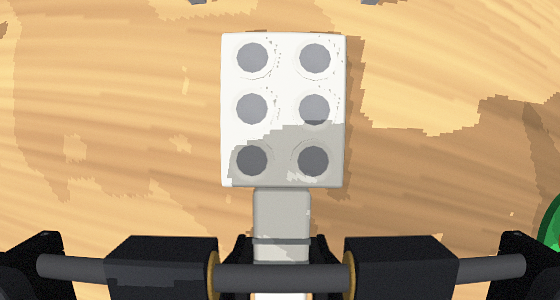

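The tile (centre column 283) is lined up with the lamp cheeks, which show at (197,0) and (370,0). I slide it in.

Emit:
step_arm --pt "0.3 0.07 0" --pt "0.5 0.11 0" --pt "0.6 0.13 0" --pt "0.6 0.13 0" --pt "0.6 0.13 0" --pt "0.5 0.11 0" --pt "0.3 0.06 0" --pt "0 0 0" --turn '[0,0,0,0,0,0,0,0]'

```text
time: 31.25
ee_pos: [0.5686, -0.0279, -0.0332]
eef_rot: [0.994, 0.108, 0.0, -0.0]
ft_force: [2.0, 1.4, 1.9]
width: 0.0278
grip_force: 25.0
```

Emit:
step_arm --pt "0.15 0.03 0" --pt "0.12 0.03 0" --pt "0.1 0.02 0" --pt "0 0 0" --turn '[0,0,0,0]'

```text
time: 31.65
ee_pos: [0.5765, -0.0269, -0.0332]
eef_rot: [0.994, 0.107, -0.001, 0.0]
ft_force: [-3.0, -0.1, 4.6]
width: 0.0276
grip_force: 25.0
```

Emit:
step_arm --pt "0.1 0.02 0" --pt "0.08 0.02 0" --pt "0 0 0" --turn '[0,0,0]'

```text
time: 31.95
ee_pos: [0.5775, -0.0268, -0.0334]
eef_rot: [0.994, 0.107, -0.004, 0.001]
ft_force: [-19.5, -3.3, 20.2]
width: 0.0278
grip_force: 25.0
```

The tile has met the housing. I relax the push, release and lift away.

Emit:
step_arm --pt "-0.08 -0.02 0" --pt "-0.06 -0.01 0" --pt "0 0 0" --turn '[0,0,0]'

```text
time: 32.25
ee_pos: [0.5776, -0.0268, -0.0333]
eef_rot: [0.994, 0.107, -0.0, 0.0]
ft_force: [-3.0, -0.4, 4.3]
width: 0.0278
grip_force: 25.0
```

Emit:
step_arm --pt "0 0 0" --pt "0 0 0" --pt "0 0 0" --pt "0 0 0" --pt "0 0 0" --pt "0 0 0.3" --pt "0 0 0.6" --pt "0 0 0.9" --pt "0 0 0.9" --pt "0 0 0.9" --pt "0 0 0.9" --pt "0 0 0.9" --turn '[0,0,0,0,0,0,0,0,0,0,0,0]' --grip 0.3

```text
time: 33.45
ee_pos: [0.5785, -0.0269, 0.1042]
eef_rot: [0.994, 0.107, 0.001, 0.0]
ft_force: [0.3, -1.1, 0.5]
width: 0.0609
grip_force: 0.0
```

Emit:
step_arm --pt "-0.8 0 0.6" --pt "-0.9 0 0.6" --pt "-0.9 0 0.6" --pt "-0.9 0 0.3" --pt "-0.9 0 0" --pt "-0.6 0 0" --pt "0 0 0" --turn '[0,0,0,0,0,0,0]'

```text
time: 34.15
ee_pos: [0.4524, -0.0271, 0.1556]
eef_rot: [0.994, 0.107, 0.001, 0.001]
ft_force: [0.5, 0.3, 0.1]
width: 0.0609
grip_force: 0.0
```

Run:
```python
from m import *
s=read_state();print(s['ee_pos'],s['time'],s['ft_force'],s['width'])
T=snap('top','t12');S=snap('scene','s12')
cv2.imwrite('pics/c12.png',cv2.resize(S['image'][90:330,80:440],(800,533),interpolation=2)[:,:,::-1])
lim={'red':(.561,-.3643),'green':(.5335,-.2557),'blue':(.543,.2528)}
for col,p in lim.items():
    for n,c in(('T',T),('S',S)):
        q=cloud(c);m=mask(c,col)&(q[...,2]>.05)&(q[...,2]<.11)&(np.hypot(q[...,0]-p[0],q[...,1]-p[1])<.05)
        if m.sum():print(col,n,m.sum(),np.median(q[m],0).round(4),'zmax',q[m][:,2].max().round(3))
w=snap('wrist','w12');cv2.imwrite('pics/w12c.png',w['image'][:,:,::-1])
```

```text
[ 0.45238554 -0.02711119  0.15561222] 34.15 [0.54990497 0.34322274 0.08444969] 0.060906238351460085
red T 49 [ 0.5599 -0.3574  0.08  ] zmax 0.095
red S 98 [ 0.5672 -0.3619  0.0769] zmax 0.095
green T 41 [ 0.5322 -0.2529  0.0854] zmax 0.098
green S 86 [ 0.5403 -0.2582  0.0771] zmax 0.097
blue T 44 [0.5411 0.2498 0.084 ] zmax 0.096
blue S 79 [0.5478 0.2479 0.0751] zmax 0.093
```

View pics/c12.png

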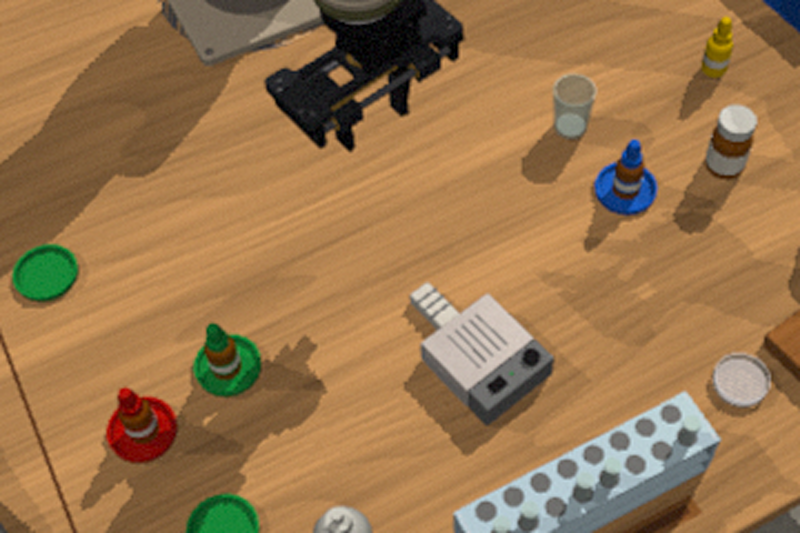

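View pics/w12c.png

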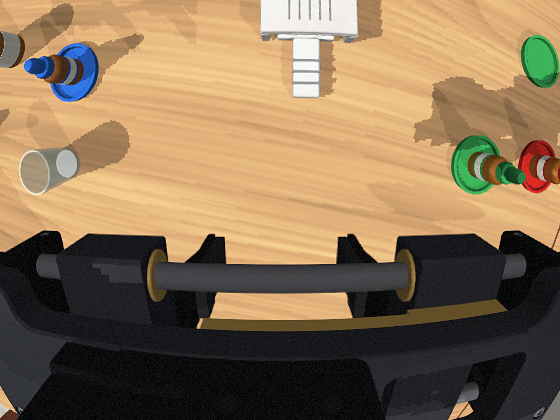

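The scene view shows all three bottles upright in their dishes and only the grip sticking out of the lamp. I check the grip end against the lamp, then hand in.

Run:
```python
from m import *
c=load('w12');o=np.array([.6529,-.0109]);x=np.array([.977,.2125]);y=np.array([-.2125,.977])
for p,z in(((306,97),.018),((293,80),.018),((320,80),.018),((306,42),.018),((261,35),.038),((357,38),.038)):
    d=wplane(c,*p,z)[:2]-o;print(p,(d@x).round(4),(d@y).round(4))
print(close_job())
```

```text
(306, 97) -0.1036 0.0013
(293, 80) -0.0859 0.0146
(320, 80) -0.0854 -0.0131
(306, 42) -0.0449 0.0012
(261, 35) -0.0426 0.0461
(357, 38) -0.043 -0.0477
the job is handed in; nothing more can be done
None
```

The job is handed in, with no verdict returned: at the last look each bottle stood upright in its own dish, the tile was home against the lamp housing with only its grip out, the beaker and jar had not been touched, and everything was released (34 s of the 106 s used).

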